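# Back off a knurled lock wheel and free a valve body

### The arm

A 6-joint arm with a two-finger parallel gripper is mounted at the origin on the work surface. World frame = base frame: x ahead of the robot, y to its left, z up, the work surface at z = 0. Lengths are in m, angles in degrees, forces in N, time in s.
With the tool pointing down it reaches from about 0.35 to 0.875 m from the base axis. Payload 4.2 kg.
Tool frame: the origin (TCP) lies on the centre line of the jaws, within the pads' length; the fingertips stand 19 mm ahead of it and the grasp point (between the pads) is the TCP; z points along the fingers, y is the line along which they close (so a half turn about z gives the same grasp; the last joint's range is limited). The gripper opens to 87 mm and grips with 3 to 60 N. Pads are 19 mm wide; open, the fingers measure 117 mm over their backs; the gripper's body (75 mm by 190 mm) begins 51 mm behind the grasp point.
Start: joints at [82.941, 22.042, 0.453, 0, -68.411, -14.817], TCP at [0.233, 0.58, 0.242] pointing down, gripper open.
Joint ranges: [-179.83, 179.83], [-69.29, 118.12], [-61.27, 80.66], [-181.25, 117.63], [-171.15, -9.14], [-177.46, 177.46]. Speed limits (degrees/s): [159.86, 159.86, 180, 180, 180, 180].

### API

Orientations are given as a 3x3 rotation matrix whose columns are the frame's x, y, z axes.
In Python, from station import sense, capture, finish_job, search_frame, masks_of gives the robot as it stands.
- The arm moves only by the tool drive_tool, never from a script. Its argument "rows" is a list of rows, each a list of 7 numbers: the opening in per cent of the stroke, from 0 (shut) to 100 (fully open), then the shift along the world's x, y, z in mm, then the turn, a rotation vector about the world's x, y, z in rad. In form: [[fingers, dx, dy, dz, wx, wy, wz], ...]. A call has 1 to 5 rows; each row shifts and turns the commanded pose from where the row before left it; what a row does not reach is not made up. A row lasts 1/12 s, in which the tool goes at most 41.7 mm and 7.16 degrees, less where a joint would pass 70% of its speed; a pose out of reach is approached as far as the arm can. A call is refused whole if a number of a shift passes 41.7 or a number of a turn 0.125, either way. A call with a gripper value outside its range is refused whole. The fingers move at their own pace and stop on an object; the grip force is fixed at half the most. Time passes only in rows, so rows that do not move let the fingers close. It gives the time, the measured TCP pose, the force, the opening and the grip force at its end, in the units of the state.
- sense(): the state, without advancing time (a new reading comes with each control period).
- capture(name): name is "scene" or "side" or "wrist"; returns a dict with "frame" (480x640x3 uint8, red, green, blue), "z_map" (480x640 float32, m along the optical axis (not along the pixel's ray), 0 where there is no reading), "fx", "fy", "cx", "cy" (pixels), "R" (3x3) and "t" (3): a world point X has camera coordinates R X + t; the wrist camera has in their place "T_tool_cam" (4x4, takes a point from camera to tool coordinates, whose origin is the TCP and whose axes are the flange's). Camera axes: x right, y down, z forward; pixel columns grow to the right and rows downward; lengths in m; the calibration is good to about 2 mm. A picture is of the moment at which its call begins: read the wrist's pose just before it.
- finish_job(): hands the job in; it is judged then, once.
Trained networks look in a picture, given as the dict that the camera call returned (one of the last four; its "shot" number tells which), for a name from the list of things; names that differ only in an ending like _2 or _b are one class to them, and where a whole thing is asked for, a point or a joint stands for the part that bears it (a point fixed in the world has none). Each returns a list of dicts, best first, with "p" (0 to 1); they miss things now and then, are a little off and sometimes report something else, mostly with a low value. They report only what shows in the picture. A call takes as long as a camera call. They do not tell look-alikes from the thing itself.
- search_frame(label, picture): "xy" ([column, row] in pixels, amid what is visible of it).
- masks_of(label, picture): "region" (480x640 bool, what is visible of it) and "xy" ([column, row] in pixels, amid what is visible of it).
The state is a dict: "time_s": time; "joints": joint angles; "joint_velocities": joint speeds; "effort": joint torques, N m; "tcp_pos": TCP position; "ee_rot": TCP orientation; "wrist_force": force on the tool from outside, world axes, zero at the start; "moment": the same for the moment, N m; "gripper_width": opening from 0.0 (shut) to 1.0 (fully open); "gripper_force": force on a finger pad.
Only numpy, scipy, OpenCV 4.12 (cv2) and the standard library are available. Lean on these libraries where they do the work, as an engineer would, in place of code of your own. Each camera call takes 0.05 s, during which the arm holds its last target. There are 200 camera calls.

### The job

Free the gearbox valve body from its holding strap, without gripping or lifting anything. First, with a fingertip on the rim of the knurled lock wheel, roll it counter-clockwise (seen from above) until its white line comes round to the white line of the index block for the second time, and stop it there. Then, with the wheel left there, push the strap by its upright lug towards the wheel until it is fully back; leave the valve body and all the other things where they are.

Things in the scene. Friction and masses are not known exactly. Their poses are not given: they have to be found in the camera images.
- fixture: steel holding fixture on the bench: a dark plate 230 mm (x) by 370 mm (y), 12 mm thick (it spans y -205 to +165 mm of its origin), that carries the strap and the lock wheel and never moves in a run. Origin on the bench top; its y axis runs along the strap from the valve body to the wheel, z up.
- wheel (a joint): lock wheel's angle, rad; grows as it is loosened (counter-clockwise from above). At 0, 6.283, 12.566 its white line points to the index block. Starts at 0.4 to 1.6: the line is already a little past the index. Friction of 0.06 N m holds it where it is left; a fingertip pressed on the top of the rim with 5 N or more and moved round in a circle carries it along, with some slip.
- wheel_top (a point): centre of the lock wheel's top, 77 mm above the bench, at (0, 80) mm of the fixture. Solid dark steel disc 92 mm across, 22 mm thick, knurled rim (36 upright ribs 2 mm proud); top flat but for a nut 20 mm across and fixed stud in the middle, up to 90 mm above the bench. A white line runs from the nut out along this point's +x and down the rim; at joint 0 this is the fixture's +x.
- index (a point): top of the index block, a small steel block (16 x 22 mm) with a white line on top, standing beside the wheel on the fixture's +x side, 68 mm from the wheel's axis; 48 mm above the bench, lower than the wheel.
- strap (a joint): slide of the strap along the fixture's +y, m: 0 = its toe lies 25 mm over the valve body (start), 0.045 = fully back at its stop. About 3 N moves it; it stays where it is left. A slotted flat steel bar 40 mm wide, 225 mm long, top 52 mm above the bench, that passes under the wheel.
- lug (a point): top middle of the lug's face that looks away from the wheel (fixture's -y), 92 mm above the bench; moves with the strap. The lug is a steel plate 40 mm wide, 10 mm thick, up from the strap's top (52 mm); this face starts 121 mm from the wheel's axis. On this side nothing within 55 mm of the strap's centre line is higher than 52 mm above the bench.
- valve_body: gearbox valve body, an aluminium casting 200 (x) x 140 (y) x 30 mm with black solenoids, an amber and a green cap (up to 57 mm above its underside), loose on the fixture plate, one long edge under the strap's toe; origin: centre of its underside
- socket: short steel socket, 26 mm across, 30 mm high, standing on the fixture plate; origin: centre of its underside
- bolt: dark-headed bolt standing on its head on the fixture plate, head 20 mm across, 38 mm high; origin: centre of its underside
- wrench: open-ended wrench lying on the bench; origin: its underside
- screwdriver: screwdriver lying on the bench; origin: its underside
- spray_can: blue spray can, 60 mm across, 180 mm high; origin: centre of its underside
- fluid_bottle: grey bottle, 70 mm across, 190 mm high; origin: centre of its underside
- parts_dish: steel dish, 120 mm across, 35 mm high; origin: centre of its underside
- knife: blue utility knife lying on the bench, 160 mm long, 14 mm high; origin: under its handle
There are look-alikes about, which are no part of the job. What is shaped like the valve_body but brown or turquoise is not meant.

How it is judged (in metres and radians):
On the way, in this order (a step that is already met when the one before it is completed fails the run):
1. the wheel's line stands at the index for the second time (within 0.4 rad), the strap not yet moved (value of joint wheel between 12.166 and 12.966 rad and value of joint strap below 0.006 m), for 0.2 s.
2. the strap is pushed fully back (value of joint strap above 0.034 m), for 0.2 s.
At the end, for the whole second after the job is handed in: The wheel stands at 12.57 rad within 0.4 rad and at rest, the strap is drawn back more than 34 of its 45 mm, and the valve body lies within 12 mm of where it was (value of joint wheel between 12.166 and 12.966 rad and value of joint strap above 0.034 m and distance of valve_body from where it was at the start of the episode below 0.012 m and linear speed of valve_body below 0.02 m/s and velocity of joint wheel between -0.05 and 0.05 rad/s); the robot touches nothing.
It fails at once if the strap is pushed (over 8 mm) before the wheel has been loosened (value of joint wheel below 12.116 rad and value of joint strap above 0.008 m).
It fails at once if the lug is gripped: fingers press on both its faces (contact force between the fingers and strap_c4 above 1 N and contact force between the fingers and strap_c5 above 1 N).
It fails at once if the valve body is lifted, carried or knocked more than 12 mm (distance of valve_body from where it was at the start of the episode above 0.012 m).
It fails at once if another thing is lifted, carried or knocked more than 20 mm (distance of any of socket, bolt, wrench, screwdriver, spray_can, fluid_bottle, parts_dish, knife from where it was at the start of the episode above 0.02 m).
It also fails if it takes over 67 s, if anything falls off the work surface, if the arm or the gripper's body presses on something with over 40 N, if the wrist force passes 120 N, or if a joint passes its speed limit or range.

## Working session

There is one attempt and no reset: what is moved stays moved. The work goes in short steps, Python scripts to look and compute and a tool call to move; the robot and the scene stay as the last step left them, time stands still between calls to the robot, and variables do not carry over. Pictures are saved under pics/ and viewed, at most 10 in all, crops included, and the job is handed in when it is done.

Besides the shell and the picture viewer there is one more tool, called after "Emit:" by a JSON object that holds its "name" and its "arguments". drive_tool: Moves the arm, as the interface text tells. Its arguments: {"type":"object","properties":{"rows":{"type":"array"}},"required":["rows"]}

```bash
mkdir -p pics; cat > h.py <<'E'
import numpy as np,cv2
from station import *
def world(p,uv,z=None):
    u,v=uv
    d=p['z_map'][int(v),int(u)] if z is None else None
    r=np.array([(u-p['cx'])/p['fx'],(v-p['cy'])/p['fy'],1])
    R=np.array(p['R']);t=np.array(p['t'])
    if z is None: return R.T@(r*d-t)
    c=-R.T@t; k=R.T@r
    return c+k*(z-c[2])/k[2]
def pix(p,X):
    c=np.array(p['R'])@X+np.array(p['t']); return [p['fx']*c[0]/c[2]+p['cx'],p['fy']*c[1]/c[2]+p['cy']]
E
python3 - <<'E'
from h import *
s=sense();print(s)
for n in('scene','side'):
    p=capture(n);cv2.imwrite(f'pics/{n}.png',p['frame'][:,:,::-1])
    for l in('wheel','index','lug','strap','valve_body','fixture'):
        for r in search_frame(l,p)[:3]: print(n,l,round(r['p'],2),np.round(r['xy']),np.round(world(p,r['xy']),3))
E
```

```text
{'time_s': 0.0, 'joints': array([ 8.29429179e+01,  2.20908887e+01,  3.79140560e-01, -2.86359516e-02,
       -6.84101068e+01, -1.48169117e+01]), 'joint_velocities': array([ 0.0427966 , -0.02671423, -0.00782888, -0.01055603, -0.00446608,
       -0.02234774]), 'effort': array([-6.14083056e-04, -3.90659237e+01,  1.87399703e+01,  4.21984658e+00,
        1.09708574e-02, -1.89339103e-04]), 'tcp_pos': array([0.23262392, 0.57949143, 0.24045476]), 'ee_rot': array([[ 9.27936773e-01, -3.72736935e-01, -7.22491754e-04],
       [-3.72737623e-01, -9.27934506e-01, -2.05351812e-03],
       [ 9.49970199e-05,  2.17483483e-03, -9.99997631e-01]]), 'wrist_force': array([ 0.67550264, -0.07035214,  0.40985361]), 'moment': array([ 0.02095639,  0.00251475, -0.01495952]), 'gripper_force': 0.0, 'gripper_width': 0.9968459704863029}
scene wheel 0.77 [306. 310.] [0.59  0.08  0.075]
scene index 0.71 [301. 313.] [0.605 0.079 0.074]
scene lug 0.49 [444. 388.] [0.422 0.399 0.006]
scene strap 0.62 [298. 285.] [ 0.559 -0.011  0.051]
scene valve_body 0.96 [285. 254.] [ 0.527 -0.125  0.042]
scene valve_body 0.85 [251. 136.] [ 0.346 -0.642  0.031]
scene valve_body 0.82 [343. 184.] [ 0.228 -0.272  0.029]
scene fixture 0.96 [300. 316.] [0.613 0.088 0.079]
side wheel 0.6 [332. 181.] [0.585 0.052 0.077]
side index 0.73 [328. 203.] [ 0.543 -0.008  0.051]
side lug 0.63 [337. 210.] [ 0.554 -0.051  0.055]
side strap 0.73 [334. 209.] [ 0.547 -0.045  0.059]
side strap 0.43 [307. 216.] [ 0.476 -0.002  0.016]
side valve_body 0.72 [252. 318.] [ 0.202 -0.293  0.027]
side valve_body 0.71 [368. 427.] [ 0.338 -0.655  0.03 ]
side valve_body 0.56 [334. 237.] [ 0.504 -0.135  0.041]
side fixture 0.63 [331. 204.] [ 0.536 -0.044  0.08 ]
side fixture 0.48 [323. 121.] [0.674 0.32  0.106]
```

View pics/scene.png

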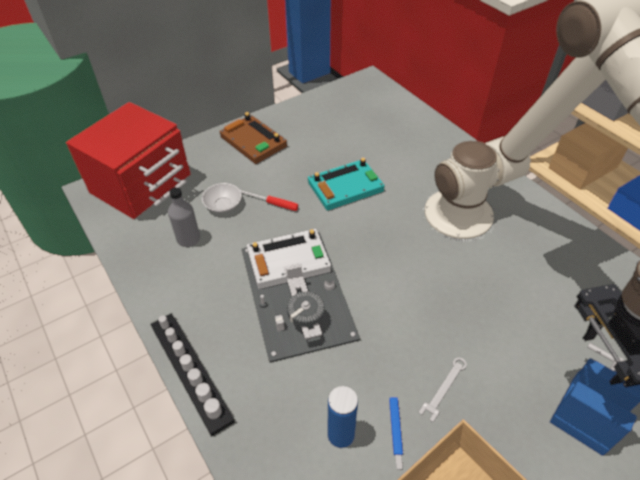

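View pics/side.png

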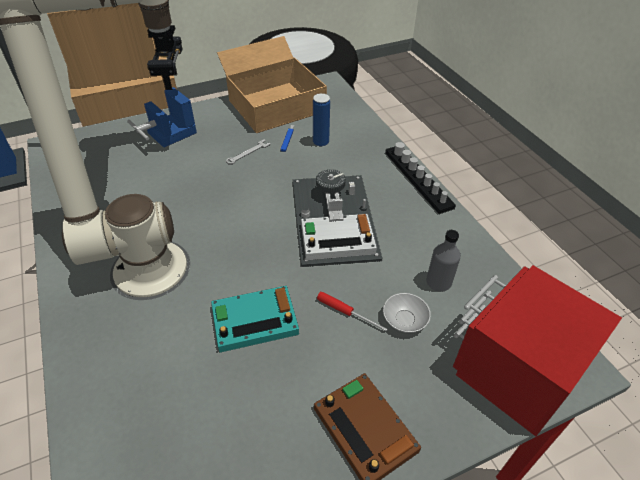

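The scene view shows the fixture: silver valve body at (288,257), lug (295,272), wheel (306,308) with white line, index (280,321). The brown and turquoise bodies are decoys. I'll move above the wheel with the gripper shut.

Emit:
{"name": "drive_tool", "arguments": {"rows": [[0,23.5,-33,5,0,0,0],[0,23.5,-33,5,0,0,0],[0,23.5,-33,5,0,0,0],[0,23.5,-33,5,0,0,0],[0,23.5,-33,5,0,0,0]]}}

```text
time_s: 1.12
tcp_pos: [0.351, 0.4134, 0.267]
ee_rot: [[0.928, -0.372, 0.0], [-0.372, -0.928, 0.0], [0.0, -0.0, -1.0]]
wrist_force: [0.7, 1.2, 0.2]
gripper_width: 0.706
gripper_force: 0.0
```

Emit:
{"name": "drive_tool", "arguments": {"rows": [[0,23.5,-33,0,0,0,0],[0,23.5,-33,0,0,0,0],[0,23.5,-33,0,0,0,0],[0,23.5,-33,0,0,0,0],[0,23.5,-33,0,0,0,0]]}}

```text
time_s: 1.53
tcp_pos: [0.4686, 0.2482, 0.267]
ee_rot: [[0.928, -0.372, 0.001], [-0.372, -0.928, 0.001], [0.0, -0.001, -1.0]]
wrist_force: [0.5, 1.0, -0.5]
gripper_width: 0.324
gripper_force: 0.0
```

Emit:
{"name": "drive_tool", "arguments": {"rows": [[0,23.5,-33,0,0,0,0],[0,23.5,-33,0,0,0,0],[0,23.5,-33,0,0,0,0],[0,23.5,-33,0,0,0,0],[0,0,0,0,0,0,0]]}}

```text
time_s: 1.95
tcp_pos: [0.5646, 0.113, 0.2662]
ee_rot: [[0.925, -0.379, 0.0], [-0.379, -0.925, -0.001], [0.001, 0.001, -1.0]]
wrist_force: [0.2, 0.5, 0.2]
gripper_width: 0.019
gripper_force: 0.0
```

```bash
cat >> h.py <<'E'
def wrist():
    s=sense();p=capture('wrist');T=np.eye(4);T[:3,:3]=s['ee_rot'];T[:3,3]=s['tcp_pos']
    M=np.linalg.inv(T@np.array(p['T_tool_cam']));p['R']=M[:3,:3];p['t']=M[:3,3];return s,p
E
python3 - <<'E'
from h import *
s,p=wrist();print(s['tcp_pos'],s['time_s']);cv2.imwrite('pics/w1.png',p['frame'][:,:,::-1])
for l in('wheel','index','lug','strap','valve_body','fixture'):
    for r in search_frame(l,p)[:3]: print(l,round(r['p'],2),np.round(r['xy']),np.round(world(p,r['xy']),3))
np.savez('w1.npz',**{k:p[k] for k in('z_map','fx','fy','cx','cy','R','t','frame')})
E
```

```text
[0.56464657 0.11296358 0.26619253] 1.95
wheel 0.61 [353. 173.] [0.593 0.071 0.082]
index 0.87 [379. 149.] [0.603 0.041 0.076]
lug 0.6 [448. 169.] [ 0.555 -0.021  0.051]
strap 0.96 [449. 167.] [ 0.557 -0.022  0.052]
valve_body 0.85 [547. 141.] [ 0.541 -0.126  0.04 ]
fixture 0.59 [381. 147.] [0.604 0.039 0.076]
```

View pics/w1.png

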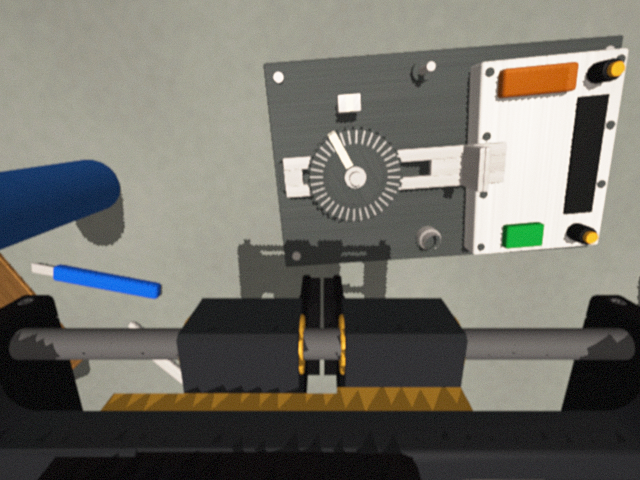

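The wrist view shows the wheel at (355,175), its line pointing to (335,137), the index at (349,102), the lug at (490,165), and the shut fingertips at (323,285). Next I fit the wheel centre and angles.

```bash
cat >> h.py <<'E'
def cloud(p):
    v,u=np.mgrid[:480,:640];d=p['z_map']
    r=np.stack([(u-p['cx'])/p['fx']*d,(v-p['cy'])/p['fy']*d,d],-1)-np.array(p['t'])
    W=r@np.array(p['R']);W[d==0]=np.nan;return W
def wheel(p,c=(.593,.075)):
    W=cloud(p);m=(np.abs(W[...,2]-.078)<.007)&(np.hypot(W[...,0]-c[0],W[...,1]-c[1])<.075)
    n,l,st,ce=cv2.connectedComponentsWithStats(m.astype(np.uint8));i=1+st[1:,4].argmax()
    P=W[l==i];(x,y),r=cv2.minEnclosingCircle(P[:,:2].astype(np.float32));return np.array([x,y]),r,np.median(P[:,2]),W,P
def ang(p,c):  # brightness on circles r 14..30 mm at wheel top
    a=np.arange(0,360,2);b=[]
    for q in a:
        s=[]
        for rr in np.arange(.014,.032,.002):
            u,v=pix(p,np.array([c[0]+rr*np.cos(np.radians(q)),c[1]+rr*np.sin(np.radians(q)),.077]))
            u,v=int(round(u)),int(round(v)); s.append(p['frame'][v,u].min() if 0<=u<640 and 0<=v<480 else 0)
        b.append(np.mean(s))
    b=np.array(b);w=np.clip(b-np.median(b)-.5*(b.max()-np.median(b)),0,None);z=(w*np.exp(1j*np.radians(a))).sum()
    return np.degrees(np.angle(z)),abs(z)/w.sum(),b.max()
E
python3 - <<'E'
from h import *
d=np.load('w1.npz');p={k:d[k] for k in d}
c,r,z,W,P=wheel(p);print(c,r,z,P[:,:2].mean(0),(P[:,:2].min(0)+P[:,:2].max(0))/2)
print('line',ang(p,P[:,:2].mean(0)),ang(p,c))
m=(abs(W[...,2]-.088)<.008)&(W[...,1]<.02);L=W[m];print('lug?',len(L),L.mean(0),L.min(0),L.max(0))
i=world(p,(349,102),.048);print('idx',i,np.degrees(np.arctan2(*(i[:2]-c)[::-1])))
m=(abs(W[...,2]-.052)<.004)&(np.hypot(*(W[...,:2]-i[:2]).transpose(2,0,1))<.03)
# fixture plate axis
g=(abs(W[...,2]-.012)<.004);n,l,st,_=cv2.connectedComponentsWithStats(g.astype(np.uint8));Q=W[l==1+st[1:,4].argmax()]
print(cv2.minAreaRect(Q[:,:2].astype(np.float32)*1000))
E
```

```text
[0.58757615 0.07051573] 0.04652255028486252 0.07609624056883846 [0.58905538 0.07046549] [0.58740125 0.07086047]
line (np.float64(8.82733437471981), np.float64(0.9960908596207371), np.float64(241.44444444444446)) (np.float64(7.848435876514824), np.float64(0.9963173766860972), np.float64(241.55555555555554))
lug? 699 [ 0.55248233 -0.03794431  0.08911317] [ 0.53090336 -0.04898761  0.08001657] [ 0.57149207 -0.02845129  0.09295507]
idx [0.65274693 0.04940152 0.048     ] -17.951434044087648
((556.0000610351562, -24.232177734375), (370.3199462890625, 230.36427307128906), 71.75948333740234)
```

Emit:
{"name": "drive_tool", "arguments": {"rows": [[0,-2,-8.5,-31,0,0,0],[0,-2,-8.5,-31,0,0,0],[0,-2,-8.5,-31,0,0,0],[0,-2,-8.5,-31,0,0,0],[0,0,-8.5,-31,0,0,0]]}}

```text
time_s: 2.72
tcp_pos: [0.5531, 0.0764, 0.1109]
ee_rot: [[0.929, -0.37, 0.001], [-0.37, -0.929, 0.001], [0.001, -0.001, -1.0]]
wrist_force: [-0.3, 0.4, -0.1]
gripper_width: 0.005
gripper_force: 0.0
```

Emit:
{"name": "drive_tool", "arguments": {"rows": [[0,0,0,0,0,0,0],[0,0,0,0,0,0,0],[0,0,0,0,0,0,0]]}}

```text
time_s: 2.97
tcp_pos: [0.5553, 0.0768, 0.1135]
ee_rot: [[0.929, -0.371, 0.004], [-0.371, -0.929, 0.001], [0.003, -0.002, -1.0]]
wrist_force: [0.4, -0.2, 0.2]
gripper_width: 0.005
gripper_force: 0.0
```

Emit:
{"name": "drive_tool", "arguments": {"rows": [[0,0,-5,-10,0,0,0],[0,0,0,-5,0,0,0],[0,0,0,-2,0,0,0],[0,0,0,0,0,0,0],[0,0,0,0,0,0,0]]}}

```text
time_s: 3.38
tcp_pos: [0.5543, 0.0708, 0.0964]
ee_rot: [[0.928, -0.372, 0.002], [-0.372, -0.928, 0.0], [0.001, -0.001, -1.0]]
wrist_force: [-2.1, 0.4, 7.1]
gripper_width: 0.003
gripper_force: 3.7
```

Emit:
{"name": "drive_tool", "arguments": {"rows": [[0,0,0,-1,0,0,0],[0,0,0,0,0,0,0]]}}

```text
time_s: 3.55
tcp_pos: [0.5543, 0.0708, 0.0964]
ee_rot: [[0.928, -0.371, 0.002], [-0.371, -0.928, 0.0], [0.002, -0.001, -1.0]]
wrist_force: [-4.3, 0.4, 12.3]
gripper_width: 0.006
gripper_force: 6.3
```

Emit:
{"name": "drive_tool", "arguments": {"rows": [[0,2,-11.3,0,0,0,0],[0,5.7,-9.9,0,0,0,0],[0,8.8,-7.4,0,0,0,0],[0,10.8,-3.9,0,0,0,0],[0,11.5,0,0,0,0,0]]}}

```text
time_s: 3.97
tcp_pos: [0.5936, 0.0377, 0.0964]
ee_rot: [[0.928, -0.372, 0.002], [-0.372, -0.928, 0.0], [0.002, -0.001, -1.0]]
wrist_force: [-3.9, 2.7, 9.6]
gripper_width: 0.001
gripper_force: 5.2
```

Emit:
{"name": "drive_tool", "arguments": {"rows": [[0,10.8,3.9,0,0,0,0],[0,8.8,7.4,0,0,0,0],[0,5.7,9.9,0,0,0,0],[0,2,11.3,0,0,0,0],[0,0,0,0,0,0,0]]}}

```text
time_s: 4.38
tcp_pos: [0.6221, 0.0719, 0.0964]
ee_rot: [[0.929, -0.37, 0.005], [-0.37, -0.929, 0.0], [0.004, -0.002, -1.0]]
wrist_force: [-1.4, 1.1, 8.2]
gripper_width: 0.006
gripper_force: 4.2
```

```bash
python3 - <<'E'
from h import *
c=np.array([.5876,.0707])
s,p=wrist();print(s['tcp_pos'],s['wrist_force'],s['time_s'],ang(p,c));ims=[p['frame'][150:470,100:500]]
for n in('scene','side'):
    p=capture(n);print(n,ang(p,c));u,v=map(int,pix(p,np.array([*c,.077])));ims.append(cv2.resize(p['frame'][v-40:v+40,u-50:u+50],(400,320),interpolation=2))
cv2.imwrite('pics/c1.png',cv2.resize(np.hstack(ims),(800,213))[:,:,::-1])
E
```

```text
[0.62208253 0.07185519 0.09642114] [-1.3659975   1.06291935  8.16106905] 4.3833 (np.float64(64.28310528963756), np.float64(0.9826807116522809), np.float64(112.33333333333333))
scene (np.float64(162.76862748986144), np.float64(0.9962995340317453), np.float64(120.22222222222223))
side (np.float64(166.49192639552115), np.float64(0.9979300558992571), np.float64(107.66666666666667))
```

View pics/c1.png

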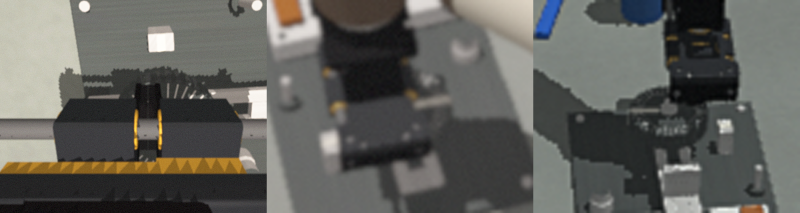

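Scene and side agree: the line is near 165° (world), about 157° gained for 180° of fingertip travel. I'll make another full turn.

Emit:
{"name": "drive_tool", "arguments": {"rows": [[0,-2,11.3,-0.5,0,0,0],[0,-5.7,9.9,0,0,0,0],[0,-8.8,7.4,0,0,0,0],[0,-10.8,3.9,0,0,0,0],[0,-11.5,0,0,0,0,0]]}}

```text
time_s: 4.95
tcp_pos: [0.5847, 0.1046, 0.0964]
ee_rot: [[0.929, -0.37, 0.01], [-0.37, -0.929, 0.002], [0.008, -0.006, -1.0]]
wrist_force: [2.7, -0.5, 7.4]
gripper_width: 0.007
gripper_force: 3.6
```

Emit:
{"name": "drive_tool", "arguments": {"rows": [[0,-10.8,-3.9,0,0,0,0],[0,-8.8,-7.4,0,0,0,0],[0,-5.7,-9.9,0,0,0,0],[0,-2,-11.3,0,0,0,0],[0,2,-11.3,0,0,0,0]]}}

```text
time_s: 5.37
tcp_pos: [0.5579, 0.0604, 0.0964]
ee_rot: [[0.929, -0.37, 0.008], [-0.37, -0.929, 0.003], [0.006, -0.005, -1.0]]
wrist_force: [-0.2, 4.0, 7.7]
gripper_width: 0.004
gripper_force: 4.3
```

Emit:
{"name": "drive_tool", "arguments": {"rows": [[0,5.7,-9.9,0,0,0,0],[0,8.8,-7.4,0,0,0,0],[0,10.8,-3.9,0,0,0,0],[0,11.5,0,0,0,0,0],[0,10.8,3.9,0,0,0,0]]}}

```text
time_s: 5.78
tcp_pos: [0.6048, 0.0413, 0.0964]
ee_rot: [[0.928, -0.372, 0.003], [-0.372, -0.928, -0.0], [0.003, -0.001, -1.0]]
wrist_force: [-4.4, 0.7, 13.3]
gripper_width: 0.011
gripper_force: 6.3
```

Emit:
{"name": "drive_tool", "arguments": {"rows": [[0,8.8,7.4,0,0,0,0],[0,5.7,9.9,0,0,0,0],[0,2,11.3,0,0,0,0],[0,0,0,0,0,0,0]]}}

```text
time_s: 6.12
tcp_pos: [0.6224, 0.0719, 0.0964]
ee_rot: [[0.929, -0.37, 0.006], [-0.37, -0.929, 0.0], [0.005, -0.002, -1.0]]
wrist_force: [-1.5, 1.1, 10.5]
gripper_width: 0.005
gripper_force: 4.9
```

```bash
cat > a.py <<'E'
from h import *
c=np.array([.5876,.0707])
s=sense();print(s['tcp_pos'],s['wrist_force'],s['time_s'])
for n in('scene','side'):
    p=capture(n);print(n,ang(p,c))
E
python3 a.py
```

```text
[0.62235429 0.07185546 0.09641481] [-1.53026289  1.08822539 10.54783706] 6.1167
scene (np.float64(83.95814387634958), np.float64(0.9811102320253893), np.float64(78.0))
side (np.float64(94.67656002425841), np.float64(0.9969089803421509), np.float64(105.88888888888889))
```

Emit:
{"name": "drive_tool", "arguments": {"rows": [[0,0,0,25,0,0,0],[0,-14,10,36,0,0,0],[0,-14,10,36,0,0,0],[0,-14,10,36,0,0,0],[0,-14,10,36,0,0,0]]}}

```text
time_s: 6.63
tcp_pos: [0.5631, 0.1108, 0.2641]
ee_rot: [[0.928, -0.373, 0.001], [-0.373, -0.928, 0.0], [0.0, -0.0, -1.0]]
wrist_force: [0.1, 0.9, 0.8]
gripper_width: 0.002
gripper_force: 0.0
```

Emit:
{"name": "drive_tool", "arguments": {"rows": [[0,0,0,0,0,0,0],[0,0,0,0,0,0,0]]}}

```text
time_s: 6.8
tcp_pos: [0.5645, 0.1116, 0.2657]
ee_rot: [[0.929, -0.371, 0.007], [-0.371, -0.929, 0.003], [0.005, -0.006, -1.0]]
wrist_force: [-0.4, 0.4, -1.3]
gripper_width: -0.0
gripper_force: 0.0
```

```bash
cat > b.py <<'E'
from h import *
import sys
s,p=wrist();c,r,z,W,P=wheel(p);print(s['tcp_pos'],s['time_s'],c,r);c=(.5876,.0707);print('line',ang(p,c),'world->joint mod 360',ang(p,c)[0]+18.1)
u,v=map(int,pix(p,np.array([*c,.077])));cv2.imwrite(f'pics/{sys.argv[1]}.png',p['frame'][max(v-120,0):v+120,u-200:u+200,::-1])
E
python3 b.py w2; python3 a.py
```

```text
[0.56445505 0.11159589 0.26569109] 6.8 [0.5873189 0.071171 ] 0.04643134027719498
line (np.float64(90.23114453479222), np.float64(0.9964958473124178), np.float64(238.77777777777777)) world->joint mod 360 108.33114453479223
[0.56371264 0.11097409 0.26318128] [-0.46100371  0.3751036  -0.36854896] 6.85
scene (np.float64(94.67429303634059), np.float64(0.9954071337551393), np.float64(206.66666666666666))
side (np.float64(94.426159349565), np.float64(0.9970522644001129), np.float64(204.11111111111111))
```

View pics/w2.png

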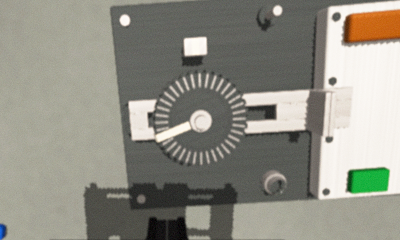

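The line is now about 92° world, so it has gained about 444° with 250° left. I'll go back to the rim.

Emit:
{"name": "drive_tool", "arguments": {"rows": [[0,-2,-8,-38,0,0,0],[0,-2,-8,-38,0,0,0],[0,-2,-8,-38,0,0,0],[0,-2,-8,-38,0,0,0],[0,-2,-8,-10,0,0,0]]}}

```text
time_s: 7.37
tcp_pos: [0.5516, 0.0689, 0.0961]
ee_rot: [[0.928, -0.372, -0.009], [-0.372, -0.928, -0.004], [-0.006, 0.007, -1.0]]
wrist_force: [-12.9, 5.4, 41.8]
gripper_width: 0.008
gripper_force: 20.6
```

Emit:
{"name": "drive_tool", "arguments": {"rows": [[0,0,0,-4,0,0,0],[0,0,0,-2,0,0,0],[0,0,0,-1,0,0,0],[0,0,0,0,0,0,0]]}}

```text
time_s: 7.7
tcp_pos: [0.552, 0.0682, 0.0962]
ee_rot: [[0.928, -0.372, -0.006], [-0.372, -0.928, -0.005], [-0.004, 0.007, -1.0]]
wrist_force: [-13.2, -2.5, 29.3]
gripper_width: 0.007
gripper_force: 15.2
```

Emit:
{"name": "drive_tool", "arguments": {"rows": [[0,2.5,2.5,3,0,0,0],[0,0,0,0,0,0,0]]}}

```text
time_s: 7.87
tcp_pos: [0.5566, 0.0724, 0.0964]
ee_rot: [[0.928, -0.373, -0.0], [-0.373, -0.928, -0.001], [-0.0, 0.001, -1.0]]
wrist_force: [-3.3, -0.5, 11.2]
gripper_width: 0.008
gripper_force: 5.8
```

Emit:
{"name": "drive_tool", "arguments": {"rows": [[0,1,-12,0,0,0,0],[0,5.7,-9.9,0,0,0,0],[0,8.8,-7.4,0,0,0,0],[0,10.8,-3.9,0,0,0,0],[0,11.5,0,0,0,0,0]]}}

```text
time_s: 8.28
tcp_pos: [0.5943, 0.0388, 0.0964]
ee_rot: [[0.928, -0.373, -0.002], [-0.373, -0.928, -0.001], [-0.001, 0.002, -1.0]]
wrist_force: [-4.3, 1.8, 12.3]
gripper_width: 0.004
gripper_force: 5.8
```

Emit:
{"name": "drive_tool", "arguments": {"rows": [[0,10.8,3.9,0,0,0,0],[0,8.8,7.4,0,0,0,0],[0,5.7,9.9,0,0,0,0],[0,2,11.3,0,0,0,0],[0,-2,11.3,-0.3,0,0,0]]}}

```text
time_s: 8.7
tcp_pos: [0.6211, 0.0824, 0.0964]
ee_rot: [[0.928, -0.372, 0.001], [-0.372, -0.928, -0.003], [0.002, 0.002, -1.0]]
wrist_force: [-1.3, -4.1, 12.7]
gripper_width: 0.005
gripper_force: 6.1
```

Emit:
{"name": "drive_tool", "arguments": {"rows": [[0,-5.7,9.9,-0.3,0,0,0],[0,-8.8,7.4,0,0,0,0],[0,-10.8,3.9,0,0,0,0],[0,0,0,0,0,0,0]]}}

```text
time_s: 9.03
tcp_pos: [0.5953, 0.1058, 0.0964]
ee_rot: [[0.929, -0.371, 0.004], [-0.371, -0.929, 0.001], [0.003, -0.002, -1.0]]
wrist_force: [-1.1, 2.5, 9.7]
gripper_width: 0.006
gripper_force: 4.8
```

```bash
python3 a.py
```

```text
[0.59527862 0.10581907 0.09640089] [-1.13742342  2.45853828  9.74132475] 9.0333
scene (np.float64(17.719781348811217), np.float64(0.9029600395193007), np.float64(105.11111111111111))
side (np.float64(-56.472158179623044), np.float64(0.996351632720686), np.float64(199.11111111111111))
```

Emit:
{"name": "drive_tool", "arguments": {"rows": [[0,-6.6,0.6,0,0,0,0],[0,-6.6,-0.6,0,0,0,0],[0,-6.3,-1.8,0,0,0,0],[0,-5.8,-3,0,0,0,0],[0,0,0,0,0,0,0]]}}

```text
time_s: 9.55
tcp_pos: [0.5705, 0.1002, 0.0964]
ee_rot: [[0.928, -0.372, 0.004], [-0.372, -0.928, 0.001], [0.003, -0.002, -1.0]]
wrist_force: [-1.0, 1.7, 9.9]
gripper_width: 0.006
gripper_force: 4.9
```

```bash
python3 a.py
```

```text
[0.57048723 0.10024661 0.09639972] [-1.02136962  1.74128327  9.86820898] 9.55
scene (np.float64(-20.085995061608124), np.float64(0.9934313226569509), np.float64(199.77777777777777))
side (np.float64(-21.123756052068174), np.float64(0.9978835405546514), np.float64(207.0))
```

Emit:
{"name": "drive_tool", "arguments": {"rows": [[0,0,0,30,0,0,0],[0,0,0,40,0,0,0],[0,-2,-20,30,0,0,0],[0,-6,-40,0,0,0,0],[0,-6,-40,0,0,0,0]]}}

```text
time_s: 10.07
tcp_pos: [0.5558, -0.0002, 0.196]
ee_rot: [[0.929, -0.37, 0.002], [-0.37, -0.929, 0.001], [0.002, -0.001, -1.0]]
wrist_force: [0.4, -0.6, -0.5]
gripper_width: 0.003
gripper_force: 0.0
```

Emit:
{"name": "drive_tool", "arguments": {"rows": [[0,-6,-40,0,0,0,0],[0,-6,-40,0,0,0,0],[0,-6,0,0,0,0,0],[0,0,0,0,0,0,0],[0,0,0,0,0,0,0]]}}

```text
time_s: 10.48
tcp_pos: [0.5366, -0.0804, 0.1941]
ee_rot: [[0.928, -0.374, -0.002], [-0.374, -0.928, -0.0], [-0.002, 0.001, -1.0]]
wrist_force: [0.9, -0.5, -0.0]
gripper_width: 0.006
gripper_force: 0.0
```

```bash
python3 a.py; python3 - <<'E'
from h import *
p=capture('side');u,v=map(int,pix(p,np.array([.55,-.03,.09])));cv2.imwrite('pics/s2.png',cv2.resize(p['frame'][v-90:v+90,u-110:u+110,::-1],None,fx=3,fy=3,interpolation=2))
E
```

```text
[ 0.53659656 -0.08040671  0.19411205] [ 0.90407047 -0.4803813  -0.03630077] 10.4833
scene (np.float64(-20.391892692959356), np.float64(0.9946200104949272), np.float64(201.11111111111111))
side (np.float64(154.11365333200132), np.float64(0.9153458706544297), np.float64(73.11111111111111))
```

View pics/s2.png

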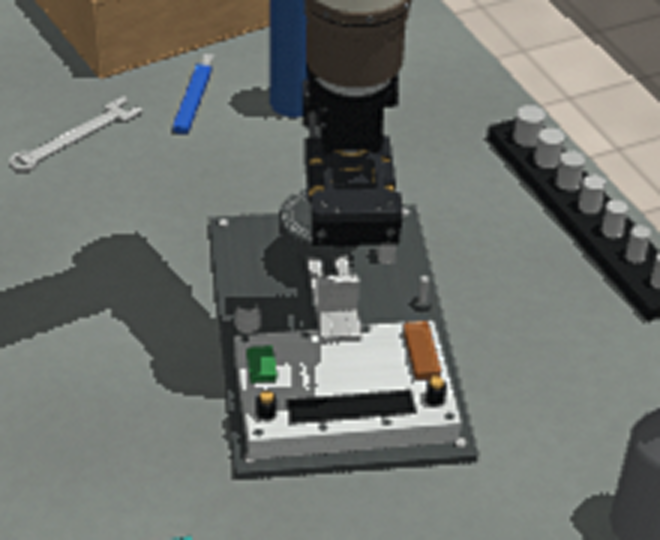

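The line still stands at the index (-20° against -18°). The tool stands 38 mm before the lug face and is centred on it. I'll descend.

Emit:
{"name": "drive_tool", "arguments": {"rows": [[0,0,0,-35,0,0,0],[0,0,0,-35,0,0,0],[0,0,0,-30,0,0,0],[0,0,0,-10,0,0,0],[0,0,0,0,0,0,0]]}}

```text
time_s: 11.05
tcp_pos: [0.5355, -0.0792, 0.0827]
ee_rot: [[0.929, -0.371, -0.006], [-0.371, -0.929, -0.001], [-0.006, 0.003, -1.0]]
wrist_force: [1.1, -0.6, -0.4]
gripper_width: 0.003
gripper_force: 0.0
```

Emit:
{"name": "drive_tool", "arguments": {"rows": [[0,2.5,7.6,0,0,0,0],[0,2.5,7.6,0,0,0,0],[0,1.6,4.8,0,0,0,0],[0,0,0,0,0,0,0]]}}

```text
time_s: 11.38
tcp_pos: [0.5453, -0.0585, 0.0873]
ee_rot: [[0.929, -0.371, 0.004], [-0.371, -0.929, 0.001], [0.004, -0.002, -1.0]]
wrist_force: [-0.0, -0.0, 0.5]
gripper_width: 0.002
gripper_force: 0.0
```

Emit:
{"name": "drive_tool", "arguments": {"rows": [[0,1.6,4.8,-1,0,0,0],[0,1.6,4.8,-1,0,0,0],[0,1.6,4.8,0,0,0,0],[0,1.6,4.8,0,0,0,0],[0,1.6,4.8,0,0,0,0]]}}

```text
time_s: 11.8
tcp_pos: [0.5518, -0.0359, 0.0839]
ee_rot: [[0.928, -0.373, 0.0], [-0.373, -0.928, -0.0], [0.001, 0.0, -1.0]]
wrist_force: [-0.3, -3.2, 3.6]
gripper_width: 0.005
gripper_force: 2.1
```

Emit:
{"name": "drive_tool", "arguments": {"rows": [[0,1.6,4.8,0,0,0,0],[0,1.6,4.8,0,0,0,0],[0,1.6,4.8,0,0,0,0],[0,0,0,0,0,0,0]]}}

```text
time_s: 12.13
tcp_pos: [0.5567, -0.0205, 0.0832]
ee_rot: [[0.928, -0.372, 0.0], [-0.372, -0.928, 0.001], [0.0, -0.001, -1.0]]
wrist_force: [-0.3, -0.7, 0.3]
gripper_width: 0.009
gripper_force: 0.5
```

Emit:
{"name": "drive_tool", "arguments": {"rows": [[0,1.3,3.8,0,0,0,0],[0,1.3,3.8,0,0,0,0],[0,1.3,3.8,0,0,0,0],[0,0,0,0,0,0,0]]}}

```text
time_s: 12.47
tcp_pos: [0.5592, -0.0125, 0.0832]
ee_rot: [[0.928, -0.372, -0.004], [-0.372, -0.928, -0.004], [-0.002, 0.006, -1.0]]
wrist_force: [0.3, -13.9, 3.5]
gripper_width: 0.006
gripper_force: 6.5
```

About 14 N, so it has likely reached the stop. I'll back off, lift and check.

Emit:
{"name": "drive_tool", "arguments": {"rows": [[0,-3,-9.5,0,0,0,0],[0,-4,-12,0,0,0,0],[0,0,0,38,0,0,0],[0,0,0,40,0,0,0],[0,0,30,20,0,0,0]]}}

```text
time_s: 12.88
tcp_pos: [0.5546, -0.0042, 0.1853]
ee_rot: [[0.926, -0.377, 0.005], [-0.377, -0.926, 0.001], [0.005, -0.003, -1.0]]
wrist_force: [0.6, 1.3, 0.3]
gripper_width: 0.004
gripper_force: 0.0
```

Emit:
{"name": "drive_tool", "arguments": {"rows": [[0,0,35,20,0,0,0],[0,0,40,10,0,0,0],[0,0,40,10,0,0,0],[0,0,10,0,0,0,0],[0,0,0,0,0,0,0]]}}

```text
time_s: 13.3
tcp_pos: [0.5532, 0.1262, 0.2217]
ee_rot: [[0.929, -0.369, 0.001], [-0.369, -0.929, 0.002], [0.0, -0.002, -1.0]]
wrist_force: [0.1, -0.9, -0.8]
gripper_width: 0.006
gripper_force: 0.0
```

```bash
python3 b.py w3; python3 a.py; python3 - <<'E'
from h import *
s,p=wrist();W=cloud(p);m=(abs(W[...,2]-.088)<.008)&(np.hypot(W[...,0]-.56,W[...,1])<.06)&(W[...,1]<.022);L=W[m]
print(s['wrist_force'],len(L),L.mean(0),'was .5525 -.0379: moved',(L.mean(0)[:2]-[.5525,-.0379])@[.313,.95])
E
```

```text
[0.55318197 0.12619311 0.22165035] 13.3 [0.5875895  0.07066783] 0.04641284793615341
line (np.float64(-14.320744105770535), np.float64(0.9963518446555911), np.float64(240.66666666666666)) world->joint mod 360 3.7792558942294665
[0.55267434 0.12439521 0.22090923] [-1.38115609 -1.41899344 -0.34734487] 13.35
scene (np.float64(-20.365160277391215), np.float64(0.9946099420329986), np.float64(200.44444444444446))
side (np.float64(-20.906611714025008), np.float64(0.9978831106933155), np.float64(206.77777777777777))
[ 1.064349   -0.87780261 -0.01421285] 921 [0.56639994 0.00467279 0.08923467] was .5525 -.0379: moved 0.04479482739133234
```

View pics/w3.png

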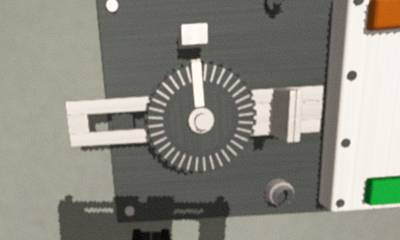

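The picture shows the line at (197,60) pointing at the index block, and the strap clear of the valve body. The lug has moved 44.8 mm.

```bash
python3 -c "from station import *;print(finish_job())"
```

```text
the job is handed in; nothing more can be done
None
```

The job is handed in: the wheel's line stands at the index for the second time (within about 5°), the strap is back 44.8 of its 45 mm, and the arm is clear; no verdict came back on hand-in.

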